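# Press the spice jar into the spring-jaw holder

### The job

Put the spice jar away: stand it upright in the spring-jaw holder, pressing it straight down between the two jaws until its foot sits fully home on the holder's seat, and let go.

Things in the scene. Friction and masses are not known exactly. Their poses are not given: they have to be found in the camera images.
- spice_jar: glass spice jar with a wide straight-sided screw cap, standing loose among other small things (salt shaker with narrower metal top, slim dropper bottle). Round, 106 mm tall; glass 43 mm in diameter, cap 45 mm in diameter over the top 21 mm; 0.08 to 0.15 kg. Origin at the centre of its underside, z up. A wall cabinet hangs behind: front at x = 0.63 m, underside 0.52 m up.
- jar_holder: low holder fixed to the worktop: wooden base 80 (x) x 144 (y) x 12 mm, round rubber seat in its middle with its top 14 mm up, two facing steel jaws 56 mm wide (along x), sprung together along y, upright and 34 mm apart from 19 to 47 mm up, flared above to a 64 mm mouth, top edge 72 mm up. Brackets at y = +-63 mm, 50 mm high. Origin: centre of the base's underside, on the worktop, z up.
- jaw_l (a joint): outward travel of the +y jaw, m: 0 empty, about 0.005 with the jar in, at most 0.018. A jar pressed down from above spreads both jaws with a push of about 8 to 13 N; its own weight does not, and they grip it at any depth, so it must be pushed until it stops on the seat
- jaw_r (a joint): the same for the jaw on the holder's -y side
Things that resemble listed ones, but are neither listed nor needed, are in the scene too. What is shaped like the spice_jar but orange or purple is not meant.

How it is judged:
By the outcome, as a careful person would: the job done as asked, in the order asked, and still so for the second after the job is handed in, with the robot touching nothing.
It also fails if it takes over 38 s, if anything falls off the work surface, if the arm or the gripper's body presses on something with over 40 N, if the wrist force passes 120 N, or if a joint passes its speed limit or range.

### The arm

A 6-joint arm with a two-finger parallel gripper is mounted at the origin on a cart in front of the work surface, level with it; the furniture and walls round the work are solid. World frame = base frame: x ahead of the robot, y to its left, z up, the work surface at z = 0. Lengths are in m, angles in rad, forces in N, time in s.
With the tool pointing down it reaches from about 0.425 to 0.95 m from the base axis. Payload 3.5 kg.
Tool frame: the origin (TCP) lies midway between the tips of the shut fingers; the grasp point (between the pads) lies 19 mm behind it; z points along the fingers, y is the line along which they close (so a half turn about z gives the same grasp; the last joint's range is limited). The gripper opens to 85 mm and grips with 20 to 120 N. Pads are 22 mm wide; open, the fingers measure 114 mm over their backs; the gripper's body (76 mm by 85 mm) begins 54 mm behind the grasp point. The pads swing forward as they close: fully open they stand 13 mm farther back than shut.
Start: joints at [1.1, 0.286, 1.577, -0, 1.279, -0.15], TCP at [0.213, 0.641, 0.192] pointing down, gripper open.
Joint ranges: [-2.77, 2.77], [-0.9, 2.22], [0.21, 2.48], [-1.53, 4.67], [0.24, 2.81], [-2.84, 2.84]. Speed limits (rad/s): [2.79, 2.79, 3.14, 3.14, 3.14, 3.14].

### API

Orientations are given as a unit quaternion [x, y, z, w].
In Python, from plant import * gives the robot as it stands.
- The arm moves only by the tool move_arm, never from a script. Its argument "moves" is a list of rows, each a list of 3 entries, a list of its own where there are three numbers: the opening, from 0 (shut) to 1 (fully open), then the shift along the tool's x, y, z in m, then the turn, a rotation vector about the tool's x, y, z in rad. A call has exactly 10 rows; each row shifts and turns the commanded pose from where the row before left it, along the tool's axes as they then stand; what a row does not reach is not made up. A row lasts 1/12 s, in which the tool goes at most 41.7 mm and 7.16 degrees, less where a joint would pass 70% of its speed; a pose out of reach is approached as far as the arm can. A call is refused whole if a number of a shift passes 0.0417 or a number of a turn 0.125, either way. A call with a gripper value outside its range is refused whole. The fingers move at their own pace and stop on an object; "grip_force" is the grip in N (left out, the last holds). Time passes only in rows, so rows that do not move let the fingers close, or fill a call up. It gives the time, the measured TCP pose, the force, the opening and the grip force at its end, in the units of the state.
- get_state(): the state, without advancing time (a new reading comes with each control period).
- read_camera(name): name is "scene" or "side" or "wrist"; returns the picture (400x640x3 uint8, red, green, blue); there is no depth.
- camera_params(name): a dict with "fx", "fy", "cx", "cy" (pixels), "rvec" (rotation vector, rad) and "tvec" (3), from world to camera coordinates, as OpenCV has them; the wrist camera has in their place "tool_from_camera" (4x4, takes a point from camera to tool coordinates, whose origin is the TCP and whose axes are the flange's). Camera axes: x right, y down, z forward; pixel columns grow to the right and rows downward; lengths in m; the calibration is good to about 2 mm. A picture is of the moment at which its call begins: read the wrist's pose just before it. camera_params takes no time and is no camera call.
- sign_off(): hands the job in; it is judged then, once.
The state is a dict: "time": time; "qpos": joint angles; "dq": joint speeds; "joint_efforts": joint torques, N m; "eef_pos": TCP position; "tcp_rot": TCP orientation; "contact_force": force on the tool from outside, world axes, zero at the start; "wrist_torque": the same for the moment, N m; "opening": opening from 0.0 (shut) to 1.0 (fully open); "finger_force": force on a finger pad.
Only numpy, scipy, OpenCV 4.12 (cv2) and the standard library are available. Lean on these libraries where they do the work, as an engineer would, in place of code of your own. Each camera call takes 0.05 s, during which the arm holds its last target. There are 200 camera calls.

## Working session

There is one attempt and no reset: what is moved stays moved. The work goes in short steps, Python scripts to look and compute and a tool call to move; the robot and the scene stay as the last step left them, time stands still between calls to the robot, and variables do not carry over. Pictures are saved under pics/ and viewed, at most 10 in all, crops included, and the job is handed in when it is done.

Besides the shell and the picture viewer there is one more tool, called after "Emit:" as name(argument=value, ...) on one line, values as JSON. move_arm: Moves the arm, as the interface text tells. Its arguments: {"type":"object","properties":{"moves":{"type":"array"},"grip_force":{"type":"number"}},"required":["moves"]}

```bash
mkdir -p pics
cat > h.py <<'E'
from plant import *
import numpy as np, cv2
from scipy.spatial.transform import Rotation as R
def save(n,im): cv2.imwrite('pics/'+n+'.png',cv2.cvtColor(im,cv2.COLOR_RGB2BGR))
def ray(p,uv):
    """static camera: origin and direction in world"""
    M=cv2.Rodrigues(np.array(p['rvec'],float))[0]; t=np.array(p['tvec'],float).ravel()
    d=np.array([(uv[0]-p['cx'])/p['fx'],(uv[1]-p['cy'])/p['fy'],1.])
    return -M.T@t, M.T@d
def wray(p,s,uv):
    T=np.array(p['tool_from_camera']); Rw=R.from_quat(s['tcp_rot']).as_matrix()
    d=np.array([(uv[0]-p['cx'])/p['fx'],(uv[1]-p['cy'])/p['fy'],1.])
    return Rw@T[:3,3]+np.array(s['eef_pos']), Rw@T[:3,:3]@d
def onz(r,z): o,d=r; return o+d*(z-o[2])/d[2]
E
python3 - <<'E'
from h import *
s=get_state();print(s)
a=read_camera('scene');b=read_camera('side')
np.save('scene.npy',a);np.save('side.npy',b)
save('scene',a);save('side',b)
for n in('scene','side','wrist'):print(n,camera_params(n))
E
```

```text
{'time': 0.0, 'qpos': array([ 1.10000874e+00,  2.87127592e-01,  1.57816505e+00, -5.73154834e-06,
        1.27861654e+00, -1.49994673e-01]), 'dq': array([-9.34092066e-04,  3.02330345e-05, -3.70867991e-04, -1.24690482e-03,
       -4.45881062e-04, -9.66017565e-04]), 'joint_efforts': array([-2.03231531e-03, -4.06006157e+01, -2.92609888e+01, -3.56599558e-04,
        6.01338164e-03, -1.35197016e-06]), 'eef_pos': array([0.21246792, 0.63990233, 0.19027915]), 'tcp_rot': array([ 1.59708660e-01,  9.87163513e-01, -1.10375420e-03, -3.51157863e-04]), 'contact_force': array([0.20414679, 0.50223655, 0.31187869]), 'wrist_torque': array([-0.01578229,  0.00587921, -0.00210808]), 'finger_force': 0.0, 'opening': 0.9961433848060149}
scene {'fx': 378.6414505960279, 'fy': 378.6414505960279, 'cx': 315.6061364512518, 'cy': 193.64283698502115, 'rvec': array([ 0.71120467, -2.33464572,  1.41029998]), 'tvec': array([0.31922744, 0.20380871, 0.69505676])}
side {'fx': 392.9064615442243, 'fy': 392.9064615442243, 'cx': 322.09493404796547, 'cy': 202.35445457290643, 'rvec': array([ 0.33046186, -2.89541929,  0.96841038]), 'tvec': array([0.4357926 , 0.19972718, 0.73613637])}
wrist {'fx': 313.86580741790965, 'fy': 313.86580741790965, 'cx': 319.2723248564805, 'cy': 203.662985933537, 'tool_from_camera': array([[ 4.23148360e-04, -9.60849037e-01, -2.77072101e-01,
         7.09061541e-02],
       [ 9.99999383e-01,  6.91059464e-04, -8.69288970e-04,
        -1.22849047e-03],
       [ 1.02672877e-03, -2.77071563e-01,  9.60848737e-01,
        -1.81486244e-01],
       [ 0.00000000e+00,  0.00000000e+00,  0.00000000e+00,
         1.00000000e+00]])}
```

View pics/scene.png

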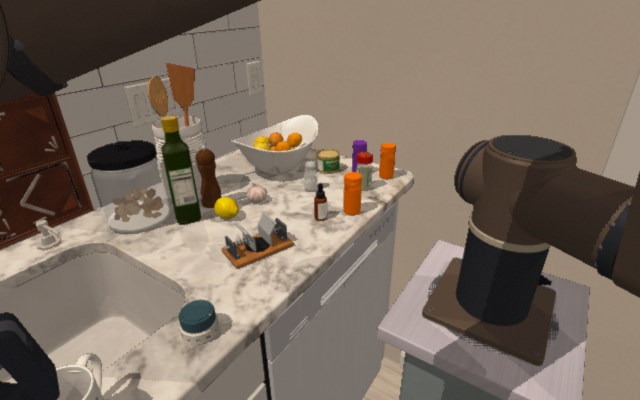

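View pics/side.png

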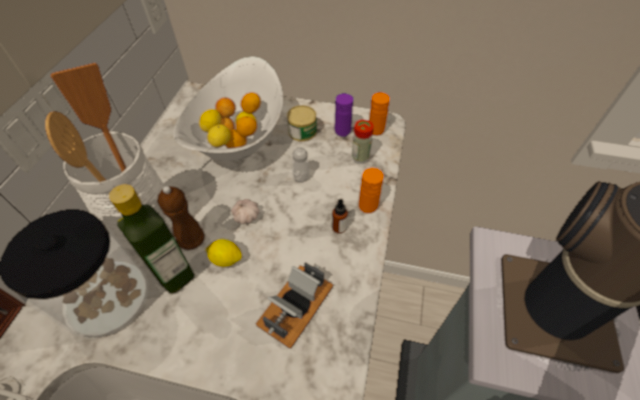

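The jar candidates, by scene pixel, are:
- red-capped clear jar (365,172)
- orange jars (387,161) and (352,194)
- purple jar (360,155)
- salt shaker (311,176)
- dropper bottle (320,203)
- teal-lid jar (198,318)

By the description it is the red-capped glass jar, at side (363,140). The holder is at scene (258,246), side (295,304). I'll check the choice in a close crop.

Run:
```python
from h import *
a=np.load('scene.npy');b=np.load('side.npy')
c1=cv2.resize(a[130:270,220:410],None,fx=4,fy=4,interpolation=cv2.INTER_CUBIC)[:,:760]
save('crop1',c1)
c2=cv2.resize(b[80:180,280:430],None,fx=2.5,fy=2.5,interpolation=cv2.INTER_CUBIC)
c3=cv2.resize(b[250:350,240:350],None,fx=3.6,fy=2.5*1.44,interpolation=cv2.INTER_CUBIC)
w=np.zeros((360,375+396,3),np.uint8); w[:250,:375]=c2; w[:,375:]=c3
save('crop2',w)
pc={}
for n,im in(('scene',a),('side',b)):
    h=cv2.cvtColor(im,cv2.COLOR_RGB2HSV); p=camera_params(n)
    red=((h[...,0]<4)|(h[...,0]>172))&(h[...,1]>150)&(h[...,2]>60)
    k,l,st,c=cv2.connectedComponentsWithStats(red.astype(np.uint8))
    for i in range(1,k):
        if st[i,4]>60: print(n,st[i],c[i].round(1),onz(ray(p,c[i]),.097).round(4))
    wood=(h[...,0]>5)&(h[...,0]<16)&(h[...,1]>130)&(h[...,2]>70)
    k,l,st,c=cv2.connectedComponentsWithStats(wood.astype(np.uint8))
    for i in range(1,k):
        if st[i,4]>100: print(n,'wood',st[i],c[i].round(1),onz(ray(p,c[i]),.012).round(4))
    for nm,uv in (('orangeA',(352,194) if n=='scene' else (371,190)),('orangeB',(387,161) if n=='scene' else (379,114)),('purple',(360,155) if n=='scene' else (344,115)),('salt',(311,176) if n=='scene' else (300,164)),('drop',(320,205) if n=='scene' else (340,218))):
        print(nm,onz(ray(p,uv),.05).round(3))
```

```text
scene [357 152  15  12 103] [363.7 159.3] [ 0.4172 -0.2867  0.097 ]
scene wood [166  64  29  62 970] [181.8  85.8] [ 2.0931 -0.9556  0.012 ]
scene wood [148  77  20  39 513] [157.6  95.5] [ 1.9893 -0.7024  0.012 ]
scene wood [379 143  17  36 520] [386.9 160.4] [ 0.4411 -0.5051  0.012 ]
scene wood [196 150  14  11 105] [202.5 154.4] [ 1.0216 -0.2066  0.012 ]
scene wood [343 172  19  44 725] [352.1 192.9] [ 0.4217 -0.2335  0.012 ]
scene wood [222 233  71  35 778] [257.  251.7] [0.4581 0.1241 0.012 ]
orangeA [ 0.383 -0.163  0.05 ]
orangeB [ 0.402 -0.415  0.05 ]
purple [ 0.497 -0.415  0.05 ]
salt [ 0.538 -0.197  0.05 ]
drop [ 0.421 -0.069  0.05 ]
side [355 130  17   8  71] [362.9 134. ] [ 0.4186 -0.2814  0.097 ]
side wood [  51   63   74  108 2606] [87.5 98.3] [ 1.1918 -0.3408  0.012 ]
side wood [356  92  34  44 798] [376.3 114.2] [ 0.4041 -0.4557  0.012 ]
side wood [359 167  25  46 866] [370.3 189.8] [ 0.3801 -0.196   0.012 ]
side wood [158 187  21  22 288] [168.1 198.7] [ 0.8157 -0.0688  0.012 ]
side wood [333 210  15  23 157] [337.5 220.2] [ 0.4358 -0.0973  0.012 ]
side wood [271 280  62  68 971] [301.9 317.1] [0.4557 0.1261 0.012 ]
side wood [257 303  25  29 294] [269.2 315.7] [0.5145 0.1372 0.012 ]
orangeA [ 0.378 -0.165  0.05 ]
orangeB [ 0.395 -0.413  0.05 ]
purple [ 0.481 -0.389  0.05 ]
salt [ 0.545 -0.203  0.05 ]
drop [ 0.428 -0.078  0.05 ]
```

View pics/crop1.png

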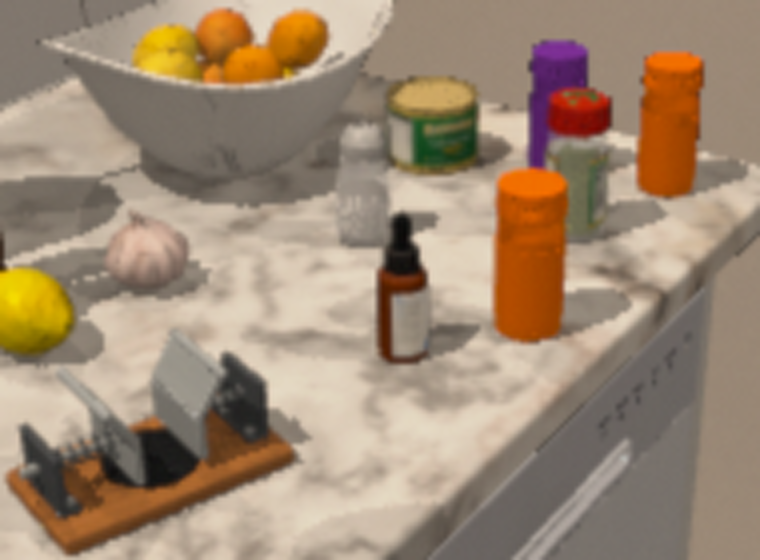

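View pics/crop2.png

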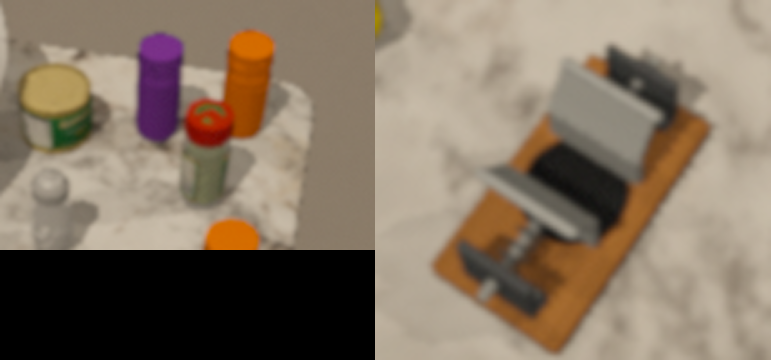

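The crops confirm the choice: the red screw cap on a clear glass body at scene (365,158), side (363,134). Nothing stands in the holder, and its jaws are clear. Next I work out the poses.

Run:
```python
from h import *
ps,pd=camera_params('scene'),camera_params('side')
def tri(u,v):
    A=np.zeros((3,3));B=np.zeros(3);rs=[ray(ps,u),ray(pd,v)]
    for o,d in rs:
        d=d/np.linalg.norm(d);P=np.eye(3)-np.outer(d,d);A+=P;B+=P@o
    return np.linalg.solve(A,B).round(4)
for n,u in (('L',(222,249.5)),('R',(293.75,243.75))): print('scene',n,onz(ray(ps,u),.012).round(4))
c={n:onz(ray(pd,u),.012).round(4) for n,u in (('L',(256.7,324.4)),('B',(290,347.8)),('R',(333.3,284.7)),('T',(300.3,265.8)))}
print(c, (c['L']+c['R'])/2,(c['T']+c['B'])/2)
print('captop',onz(ray(ps,(365,155)),.106).round(4),onz(ray(pd,(364.4,124)),.106).round(4),tri((363.7,159.3),(362.9,132)))
print('bottle',onz(ray(pd,(178,288)),0).round(3),tri((170,122),(124,195)))
e=c['L']-c['T'];print('long axis ang',np.degrees(np.arctan2(e[1],e[0])))
```

```text
scene L [0.5291 0.1608 0.012 ]
scene R [0.4086 0.0559 0.012 ]
{'L': array([0.5315, 0.1575, 0.012 ]), 'B': array([0.462 , 0.1836, 0.012 ]), 'R': array([0.4135, 0.051 , 0.012 ]), 'T': array([0.4854, 0.0262, 0.012 ])} [0.4725  0.10425 0.012  ] [0.4737 0.1049 0.012 ]
captop [ 0.419  -0.2973  0.106 ] [ 0.4197 -0.3046  0.106 ] [ 0.4196 -0.2908  0.0947]
bottle [0.706 0.12  0.   ] [0.7226 0.0961 0.2563]
long axis ang 70.65360430239149
```

Emit:
move_arm(moves=[[1,[-0.025,-0.025,-0.006],[0,0,0]],[1,[-0.025,-0.025,-0.006],[0,0,0]],[1,[-0.025,-0.025,-0.006],[0,0,0]],[1,[-0.025,-0.025,-0.006],[0,0,0]],[1,[-0.025,-0.025,-0.006],[0,0,0]],[1,[-0.025,-0.025,-0.006],[0,0,0]],[1,[-0.025,-0.025,-0.006],[0,0,0]],[1,[-0.025,-0.025,-0.006],[0,0,0]],[1,[-0.025,-0.025,-0.006],[0,0,0]],[1,[-0.025,-0.025,-0.006],[0,0,0]]])

```text
time: 0.93
eef_pos: [0.3713, 0.3228, 0.2514]
tcp_rot: [0.16, 0.987, -0.0, -0.0]
contact_force: [1.3, -0.1, 0.8]
opening: 0.998
finger_force: 0.0
```

Emit:
move_arm(moves=[[1,[-0.025,-0.025,0],[0,0,0]],[1,[-0.025,-0.025,0],[0,0,0]],[1,[-0.025,-0.025,0],[0,0,0]],[1,[-0.025,-0.025,0],[0,0,0]],[1,[-0.025,-0.025,0],[0,0,0]],[1,[-0.025,-0.025,0],[0,0,0]],[1,[-0.015,-0.025,0],[0,0,0]],[1,[0,0,0],[0,0,0]],[1,[0,0,0],[0,0,0]],[1,[0,0,0],[0,0,0]]])

```text
time: 1.77
eef_pos: [0.4722, 0.1067, 0.2512]
tcp_rot: [0.16, 0.987, 0.0, -0.0]
contact_force: [0.6, 0.5, -0.2]
opening: 0.999
finger_force: 0.0
```

Run:
```python
from h import *
s=get_state();a=read_camera('wrist');np.save('w1.npy',a);save('w1',a)
np.save('s1.npy',s,allow_pickle=True);print(s['time'],s['eef_pos'],s['tcp_rot'],s['qpos'],s['contact_force'])
```

```text
1.7667 [0.47222657 0.10671229 0.25123897] [ 1.59903410e-01  9.87132523e-01  1.85043994e-04 -4.97871898e-04] [ 1.19646229e-02 -1.88350877e-01  1.96147982e+00  5.46613381e-04
  1.36938115e+00 -1.23775565e+00] [ 0.63897285  0.48544086 -0.21563706]
```

View pics/w1.png

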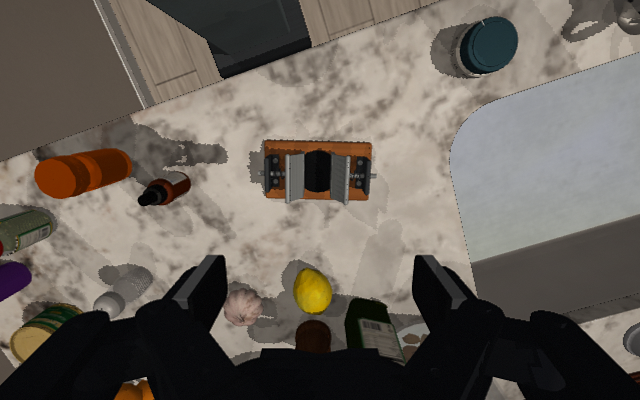

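The wrist view shows the holder empty and centred at about (318,171), with its corners near (265,141), (372,142), (372,200) and (264,199). It is almost square to the tool. The red cap is at the left edge, (0,245).

Run:
```python
from h import *
s=np.load('s1.npy',allow_pickle=True).item();a=np.load('w1.npy');p=camera_params('wrist')
h=cv2.cvtColor(a,cv2.COLOR_RGB2HSV)
m=(h[...,0]>4)&(h[...,0]<18)&(h[...,1]>120)&(h[...,2]>60); m[:120]=0;m[220:]=0;m[:,:240]=0;m[:,390:]=0
pts=np.argwhere(m)[:,::-1].astype(np.float32)
w=np.array([onz(wray(p,s,q),.012)[:2] for q in pts],np.float32)
r=cv2.minAreaRect(w*1000);print(r); b=cv2.boxPoints(r);print(b)
# seat: dark blob in the middle
g=(a.max(2)<60); g[:140]=0;g[200:]=0;g[:,:303]=0;g[:,334:]=0
k,l,st,c=cv2.connectedComponentsWithStats(g.astype(np.uint8));i=1+st[1:,4].argmax();print(st[i],c[i],onz(wray(p,s,c[i]),.014))
```

```text
((474.2281188964844, 101.17789459228516), (141.91741943359375, 78.99325561523438), 70.28343200683594)
[[413.1079    47.704155]
 [487.47003   21.054405]
 [535.3483   154.65164 ]
 [460.9862   181.30139 ]]
[ 304  150   28   44 1083] [317.32963989 170.79963066] [0.47421692 0.10162613 0.014     ]
```

Emit:
move_arm(moves=[[1,[-0.007,-0.033,0],[0,0,0]],[1,[-0.007,-0.033,0],[0,0,0]],[1,[-0.007,-0.033,0],[0,0,0]],[1,[-0.007,-0.033,0],[0,0,0]],[1,[-0.007,-0.033,0],[0,0,0]],[1,[-0.007,-0.033,0],[0,0,0]],[1,[-0.007,-0.033,0],[0,0,0]],[1,[-0.007,-0.033,0],[0,0,0]],[1,[-0.007,-0.033,0],[0,0,0]],[1,[-0.007,-0.033,0],[0,0,0]]])

```text
time: 2.65
eef_pos: [0.4352, -0.2289, 0.2518]
tcp_rot: [0.158, 0.987, 0.0, 0.0]
contact_force: [0.5, -0.0, 1.3]
opening: 0.997
finger_force: 0.0
```

Emit:
move_arm(moves=[[1,[-0.003,-0.03,0],[0,0,0]],[1,[-0.003,-0.03,0],[0,0,0]],[1,[0,0,0],[0,0,0]],[1,[0,0,0],[0,0,0]],[1,[0,0,0],[0,0,0]],[1,[0,0,0],[0,0,0]],[1,[0,0,0],[0,0,0]],[1,[0,0,0],[0,0,0]],[1,[0,0,0],[0,0,0]],[1,[0,0,0],[0,0,0]]])

```text
time: 3.48
eef_pos: [0.422, -0.2872, 0.2517]
tcp_rot: [0.159, 0.987, -0.0, 0.0]
contact_force: [0.8, -0.1, 0.3]
opening: 0.992
finger_force: 0.0
```

Run:
```python
from h import *
s=get_state();a=read_camera('wrist');np.save('w2.npy',a);save('w2',a)
np.save('s2.npy',s,allow_pickle=True);print(s['time'],s['eef_pos'],s['tcp_rot'],s['qpos'])
p=camera_params('wrist');h=cv2.cvtColor(a,cv2.COLOR_RGB2HSV)
m=((h[...,0]<4)|(h[...,0]>172))&(h[...,1]>150)&(h[...,2]>60)
k,l,st,c=cv2.connectedComponentsWithStats(m.astype(np.uint8))
for i in range(1,k):
    if st[i,4]>100: print(st[i],c[i],onz(wray(p,s,c[i]),.106))
```

```text
3.4833 [ 0.42197321 -0.2871973   0.25173413] [ 1.59244389e-01  9.87239186e-01 -8.07387280e-05  9.27933260e-05] [-7.96564490e-01 -1.25470076e-01  1.90553343e+00 -1.99493780e-05
  1.36128407e+00 -2.04750621e+00]
[ 287  163   41   43 1067] [307.70290534 182.38612933] [ 0.41754023 -0.3003377   0.106     ]
```

View pics/w2.png

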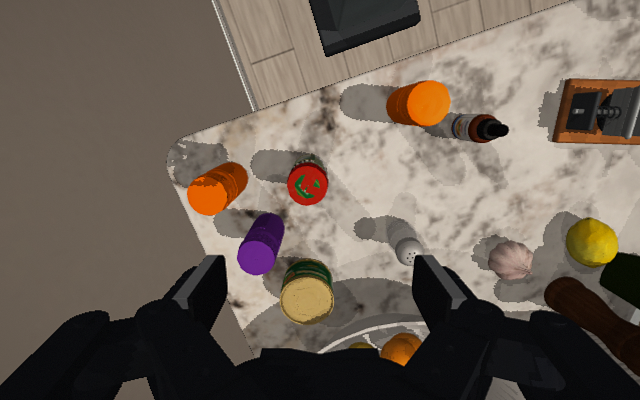

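The red cap disc is centred at about (307.5,185), which puts the jar at about (0.420, -0.301). The neighbouring orange jar (215,190) is about 0.1 m away along the closing line, so I narrow the opening and come down over the jar.

Emit:
move_arm(moves=[[0.85,[-0.0012,-0.0068,0.01],[0,0,0]],[0.85,[-0.0012,-0.0068,0.016],[0,0,0]],[0.85,[0,0,0.02],[0,0,0]],[0.85,[0,0,0.02],[0,0,0]],[0.85,[0,0,0.02],[0,0,0]],[0.85,[0,0,0.02],[0,0,0]],[0.85,[0,0,0.014],[0,0,0]],[0.85,[0,0,0],[0,0,0]],[0.85,[0,0,0],[0,0,0]],[0.85,[0,0,0],[0,0,0]]], grip_force=70)

```text
time: 4.37
eef_pos: [0.4201, -0.302, 0.1324]
tcp_rot: [0.16, 0.987, -0.0, 0.001]
contact_force: [0.9, -0.2, 0.3]
opening: 0.855
finger_force: 0.0
```

Run:
```python
from h import *
s=get_state();a=read_camera('wrist');np.save('w3.npy',a);save('w3',a)
print(s['time'],s['eef_pos'],s['tcp_rot'],s['opening'])
p=camera_params('wrist');h=cv2.cvtColor(a,cv2.COLOR_RGB2HSV)
m=((h[...,0]<4)|(h[...,0]>172))&(h[...,1]>150)&(h[...,2]>60)
k,l,st,c=cv2.connectedComponentsWithStats(m.astype(np.uint8))
for i in range(1,k):
    if st[i,4]>100: print(st[i],c[i],onz(wray(p,s,c[i]),.106))
```

```text
4.3667 [ 0.42009433 -0.30203901  0.13237458] [ 1.59852656e-01  9.87140660e-01 -4.18310704e-04  5.19984113e-04] 0.8554995956536539
[ 291  182   61   66 2544] [321.83883648 213.34433962] [ 0.41647363 -0.30046245  0.106     ]
```

View pics/w3.png

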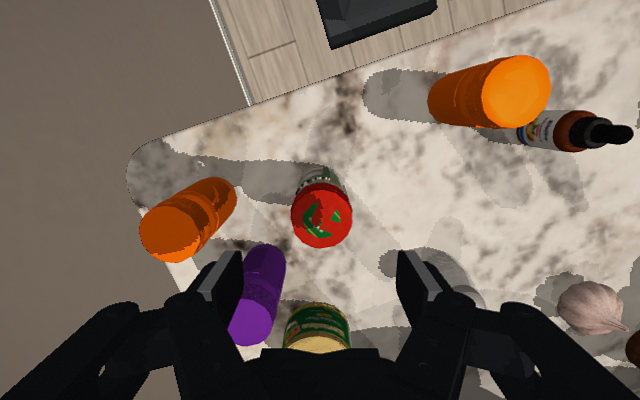

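The cap is at (321.5,217) and agrees with the TCP to within 1 mm. The purple jar (258,295) is clear of the left finger. I go down and grip the cap.

Emit:
move_arm(moves=[[0.85,[0,0,0.012],[0,0,0]],[0.85,[0,0,0.012],[0,0,0]],[0.85,[0,0,0.012],[0,0,0]],[0.85,[0,0,0.012],[0,0,0]],[0.85,[0,0,0.011],[0,0,0]],[0.85,[0,0,0],[0,0,0]],[0.85,[0,0,0],[0,0,0]],[0.4,[0,0,0],[0,0,0]],[0.4,[0,0,0],[0,0,0]],[0.4,[0,0,0],[0,0,0]]])

```text
time: 5.25
eef_pos: [0.4203, -0.3019, 0.0735]
tcp_rot: [0.16, 0.987, -0.001, 0.001]
contact_force: [0.2, -0.5, 0.7]
opening: 0.432
finger_force: 0.0
```

Emit:
move_arm(moves=[[0.3,[0,0,0],[0,0,0]],[0.3,[0,0,0],[0,0,0]],[0.3,[0,0,0],[0,0,0]],[0.3,[0,0,0],[0,0,0]],[0.3,[0,0,-0.005],[0,0,0]],[0.3,[0,0,-0.01],[0,0,0]],[0.3,[0,0,-0.015],[0,0,0]],[0.3,[0,0,-0.02],[0,0,0]],[0.3,[0,0,-0.03],[0,0,0]],[0.3,[0,0,-0.03],[0,0,0]]])

```text
time: 6.08
eef_pos: [0.4194, -0.3009, 0.184]
tcp_rot: [0.16, 0.987, 0.0, -0.0]
contact_force: [1.1, -0.7, -0.4]
opening: 0.299
finger_force: 0.0
```

The fingers closed past the jar, with zero finger force, so the grasp missed. I look again.

Run:
```python
from h import *
s=get_state();a=read_camera('wrist');b=read_camera('side');c=read_camera('scene')
np.save('w4.npy',a)
w=np.zeros((400,800,3),np.uint8);w[:,:400]=a[:,120:520]
w[:200,400:]=cv2.resize(b[60:210,260:560],(400,200));w[200:,400:]=cv2.resize(c[100:240,270:550],(400,200))
save('chk',w);print(s['eef_pos'],s['opening'],s['finger_force'])
```

```text
[ 0.41937854 -0.300922    0.18400664] 0.298958101074021 0.0
```

View pics/chk.png

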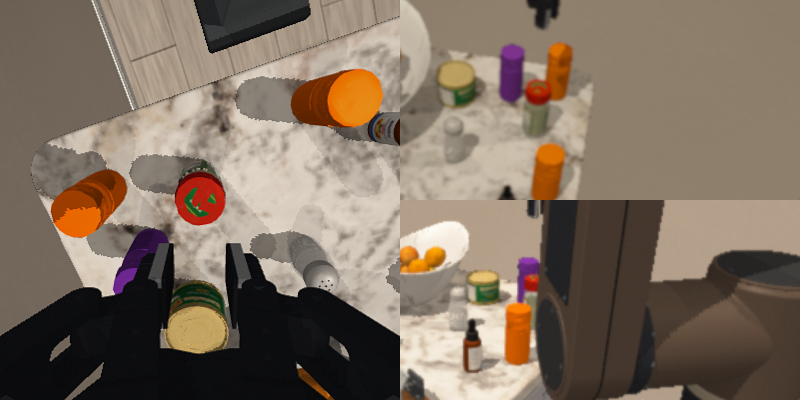

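The jar still stands untouched at (200,200) in the crop. Judging by the picture, opening is not linear in width: 0.3 is about 33 mm, so the fingers were probably only just touching. I retry slightly lower, with a full-close command, and check the force before lifting.

Emit:
move_arm(moves=[[0.85,[0,0,0],[0,0,0]],[0.85,[0,0,0],[0,0,0]],[0.85,[0,0,0.014],[0,0,0]],[0.85,[0,0,0.02],[0,0,0]],[0.85,[0,0,0.02],[0,0,0]],[0.85,[0,0,0.02],[0,0,0]],[0.85,[0,0,0.02],[0,0,0]],[0.85,[0,0,0.012],[0,0,0]],[0.85,[0,0,0.008],[0,0,0]],[0.85,[0,0,0],[0,0,0]]], grip_force=70)

```text
time: 7.07
eef_pos: [0.4184, -0.2999, 0.066]
tcp_rot: [0.16, 0.987, 0.002, -0.002]
contact_force: [1.0, 0.4, -0.3]
opening: 0.847
finger_force: 0.0
```

Emit:
move_arm(moves=[[0,[0,0,0],[0,0,0]],[0,[0,0,0],[0,0,0]],[0,[0,0,0],[0,0,0]],[0,[0,0,0],[0,0,0]],[0,[0,0,0],[0,0,0]],[0,[0,0,0],[0,0,0]],[0,[0,0,0],[0,0,0]],[0,[0,0,0],[0,0,0]],[0,[0,0,0],[0,0,0]],[0,[0,0,0],[0,0,0]]])

```text
time: 7.9
eef_pos: [0.4197, -0.3013, 0.0686]
tcp_rot: [0.16, 0.987, 0.0, -0.0]
contact_force: [-0.5, 0.3, 0.0]
opening: 0.001
finger_force: 0.0
```

The fingers shut fully on nothing. I measure where the cap and fingers appear now in all three cameras.

Run:
```python
from h import *
s=get_state();print(s['eef_pos'],s['qpos'])
ims={n:read_camera(n) for n in('wrist','side','scene')}
np.savez('shut.npz',**ims)
for n,a in ims.items():
    h=cv2.cvtColor(a,cv2.COLOR_RGB2HSV)
    m=((h[...,0]<4)|(h[...,0]>172))&(h[...,1]>150)&(h[...,2]>60)
    k,l,st,c=cv2.connectedComponentsWithStats(m.astype(np.uint8))
    for i in range(1,k):
        if st[i,4]>40: print(n,st[i],c[i].round(1))
w=np.zeros((400,800,3),np.uint8);w[:,:400]=ims['wrist'][:,120:520]
w[:,400:]=cv2.resize(ims['side'][40:200,280:440],(400,400),interpolation=cv2.INTER_CUBIC)
save('shut',w)
```

```text
[ 0.41974554 -0.30131593  0.06861175] [-8.19153800e-01  7.80708305e-02  2.05860364e+00  9.47145610e-06
  1.00496062e+00 -2.06915509e+00]
wrist [ 278  208   86   74 3045] [321.4 236.7]
side [354 130  18   8  70] [362.8 134. ]
scene [357 152   9  12  57] [360.6 159.2]
```

View pics/shut.png

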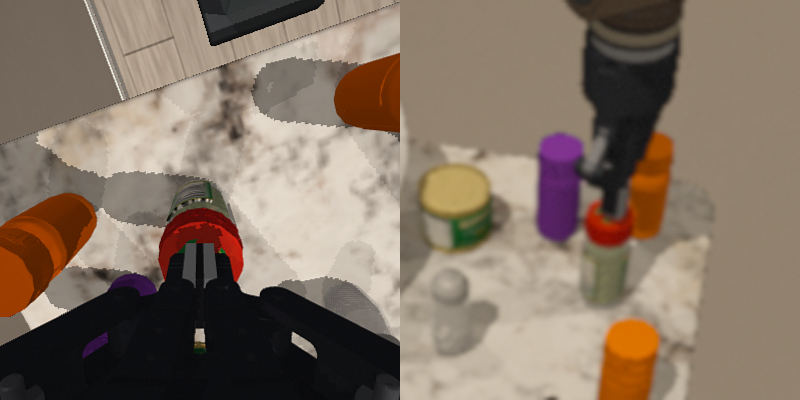

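The shut fingertips overlap the cap at wrist (320,245) and side (366,129), yet there is no force. I check where the TCP should project and triangulate the tip.

Run:
```python
from h import *
s=get_state()
for n in('side','scene'):
    p=camera_params(n);K=np.array([[p['fx'],0,p['cx']],[0,p['fy'],p['cy']],[0,0,1]])
    print(n,'cam at',ray(p,(0,0))[0].round(3))
    for nm,P in (('tcp',s['eef_pos']),('captop',[.420,-.301,.106]),('capbot',[.42,-.301,.085]),('foot',[.42,-.301,0])):
        print(nm,cv2.projectPoints(np.array([P],float),np.array(p['rvec']),np.array(p['tvec']),K,None)[0].ravel().round(1))
p=camera_params('wrist')
T=np.linalg.inv(p['tool_from_camera'])
for q in ([0,0,0],[0,0,-.02],[0,0,-.04],[.02,0,-.02],[-.02,0,-.02]):
    c=T[:3,:3]@q+T[:3,3];print(q,(p['cx']+p['fx']*c[0]/c[2]).round(1),(p['cy']+p['fy']*c[1]/c[2]).round(1))
# side/scene difference against first picture: lowest changed pixel near the jar
z=np.load('shut.npz')
for n in('side','scene'):
    d=cv2.absdiff(z[n],np.load(n+'.npy')).max(2)>40
    u,v=((366,129) if n=='side' else (363,155))
    sub=d[v-30:v+40,u-30:u+30]; ys,xs=np.nonzero(sub); print(n,'changed rows',ys.min()+v-30,ys.max()+v-30,'at x',xs[ys==ys.max()]+u-30)
    for r in range(v-12,v+24,2): print(r,''.join('#' if k else '.' for k in d[r,u-22:u+23]))
```

```text
side cam at [0.362 0.374 0.708]
tcp [362.8 137.2]
captop [364. 125.]
capbot [363.2 132. ]
foot [360.3 157.6]
scene cam at [-0.04   0.607  0.506]
tcp [364.9 166.6]
captop [365.3 154.5]
capbot [365.  161.4]
foot [363.7 187.8]
[0, 0, 0] 321.5 232.5
[0, 0, -0.02] 321.7 245.7
[0, 0, -0.04] 322.0 262.0
[0.02, 0, -0.02] 321.8 211.4
[-0.02, 0, -0.02] 321.6 277.8
side changed rows 99 140 at x [381 382 383 384]
117 .................############................
119 ................############.................
121 ................############.................
123 ................#######.####.................
125 ................############.................
127 ..................#########..................
129 .......................###...................
131 ...........................................##
133 .........................................####
135 ......................................#######
137 ................................#############
139 ....................................######...
141 .............................................
143 .........................................
[... 551 characters left out ...]

151 .....................####.###################
153 ......................#.##..#################
155 .......................######################
157 ........................#######.#############
159 .........................######.#############
161 .........................#####..#############
163 .........................####################
165 ........................#####################
167 .........................####################
169 .........................##..################
171 .........................#.##################
173 .........................####################
175 .........................####################
177 .........................####################
```

The fingertips, by pixel width against opening in the wrist views, lie about 40 mm behind the reported TCP (189 px for 85 mm means 0.141 m depth, not 0.19 m). The side view agrees, with the tips just at the cap top. So the fingers were closing above the cap, and I need to go about 40 mm lower, watching the force.

Emit:
move_arm(moves=[[0,[0,0,-0.015],[0,0,0]],[0.85,[0,0,-0.015],[0,0,0]],[0.85,[0,0,0],[0,0,0]],[0.85,[0,0,0],[0,0,0]],[0.85,[0,0,0],[0,0,0]],[0.85,[0,0,0],[0,0,0]],[0.85,[0,0,0.01],[0,0,0]],[0.85,[0,0,0.01],[0,0,0]],[0.85,[0,0,0.01],[0,0,0]],[0.85,[0,0,0.005],[0,0,0]]])

```text
time: 8.88
eef_pos: [0.4185, -0.3, 0.0607]
tcp_rot: [0.16, 0.987, 0.001, -0.002]
contact_force: [0.3, -1.0, -0.1]
opening: 0.85
finger_force: 0.0
```

Emit:
move_arm(moves=[[0.85,[0,0,0.004],[0,0,0]],[0.85,[0,0,0.004],[0,0,0]],[0.85,[0,0,0.004],[0,0,0]],[0.85,[0,0,0.004],[0,0,0]],[0.85,[0,0,0.004],[0,0,0]],[0.85,[0,0,0.004],[0,0,0]],[0.85,[0,0,0.003],[0,0,0]],[0.85,[0,0,0],[0,0,0]],[0.85,[0,0,0],[0,0,0]],[0.85,[0,0,0],[0,0,0]]])

```text
time: 9.72
eef_pos: [0.4199, -0.3015, 0.0368]
tcp_rot: [0.16, 0.987, -0.0, 0.0]
contact_force: [-0.1, 0.5, 0.5]
opening: 0.855
finger_force: 0.0
```

Emit:
move_arm(moves=[[0.6,[0,0,0],[0,0,0]],[0.5,[0,0,0],[0,0,0]],[0.4,[0,0,0],[0,0,0]],[0.3,[0,0,0],[0,0,0]],[0,[0,0,0],[0,0,0]],[0,[0,0,0],[0,0,0]],[0,[0,0,0],[0,0,0]],[0,[0,0,0],[0,0,0]],[0,[0,0,0],[0,0,0]],[0,[0,0,0],[0,0,0]]])

```text
time: 10.55
eef_pos: [0.4202, -0.3018, 0.0373]
tcp_rot: [0.16, 0.987, -0.0, 0.001]
contact_force: [-0.5, 0.1, 5.6]
opening: 0.501
finger_force: 71.0
```

Gripped at 71 N, opening 0.501. I lift it.

Emit:
move_arm(moves=[[0,[0,0,-0.004],[0,0,0]],[0,[0,0,-0.01],[0,0,0]],[0,[0,0,-0.018],[0,0,0]],[0,[0,0,-0.024],[0,0,0]],[0,[0,0,-0.024],[0,0,0]],[0,[0,0,-0.024],[0,0,0]],[0,[0,0,-0.024],[0,0,0]],[0,[0,0,-0.012],[0,0,0]],[0,[0,0,0],[0,0,0]],[0,[0,0,0],[0,0,0]]])

```text
time: 11.38
eef_pos: [0.4195, -0.3012, 0.1763]
tcp_rot: [0.16, 0.987, 0.0, -0.0]
contact_force: [0.4, 0.4, -1.8]
opening: 0.501
finger_force: 71.1
```

Run:
```python
from h import *
s=get_state();print(s['eef_pos'],s['opening'],s['finger_force'],s['contact_force'])
ims={n:read_camera(n) for n in('wrist','side','scene')}
np.savez('lift.npz',**ims)
for n,a in ims.items():
    h=cv2.cvtColor(a,cv2.COLOR_RGB2HSV)
    m=((h[...,0]<4)|(h[...,0]>172))&(h[...,1]>150)&(h[...,2]>60)
    k,l,st,c=cv2.connectedComponentsWithStats(m.astype(np.uint8))
    for i in range(1,k):
        if st[i,4]>30: print(n,st[i],c[i].round(1))
    if n!='wrist':
        p=camera_params(n);K=np.array([[p['fx'],0,p['cx']],[0,p['fy'],p['cy']],[0,0,1]])
        for dz in(.07,.03,0,-.04): print(dz,cv2.projectPoints(np.array([s['eef_pos']+[0,0,dz]],float),np.array(p['rvec']),np.array(p['tvec']),K,None)[0].ravel().round(1))
w=np.zeros((500,800,3),np.uint8)
w[:,:400]=cv2.resize(ims['side'][60:160,320:400],(400,500),interpolation=cv2.INTER_CUBIC)
w[:,400:]=cv2.resize(ims['wrist'][150:400,220:420],(400,500))
save('lift',w)
```

```text
[ 0.41952992 -0.30116484  0.17632092] 0.5007156736600956 71.0745865417448 [ 0.38713692  0.39047579 -1.76965891]
wrist [ 268  227  104  113 7684] [321.2 281.1]
side [371  73   9  14  70] [374.8  81. ]
0.07 [370.5  70.8]
0.03 [368.5  87.8]
0 [367.1  99.7]
-0.04 [365.5 114.5]
scene [365 109   5   7  32] [366.8 111.8]
0.07 [367.8 105.5]
0.03 [367.1 120.1]
0 [366.6 130.7]
-0.04 [365.9 144.5]
```

View pics/lift.png

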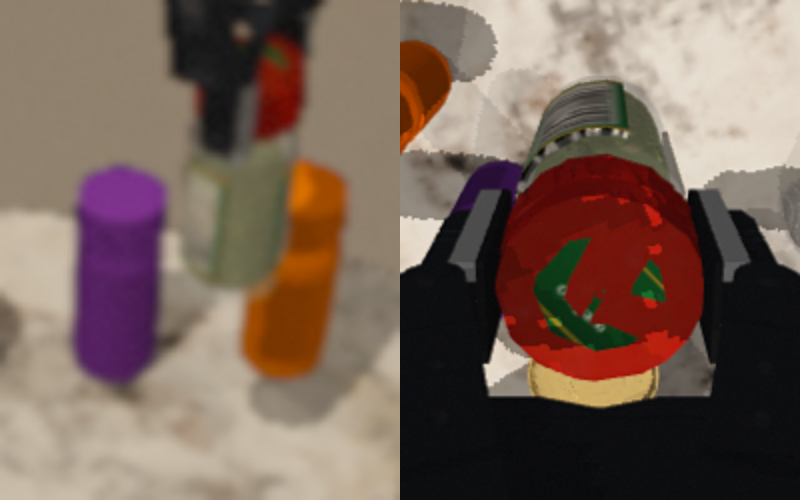

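The jar is held upright by its cap, on the tool axis. At the side, the finger ends are a little below the cap's lower edge. Seated, the TCP should read about 0.051. I carry it over the holder at (0.474, 0.1025).

Emit:
move_arm(moves=[[0,[0.003,0.015,-0.005],[0,0,0]],[0,[0.005,0.025,-0.005],[0,0,0]],[0,[0.0066,0.035,-0.005],[0,0,0]],[0,[0.0066,0.035,0],[0,0,0]],[0,[0.0066,0.035,0],[0,0,0]],[0,[0.0066,0.035,0],[0,0,0]],[0,[0.0066,0.035,0],[0,0,0]],[0,[0.0066,0.035,0],[0,0,0]],[0,[0.0057,0.03,0],[0,0,0]],[0,[0.0057,0.03,0],[0,0,0]]])

```text
time: 12.37
eef_pos: [0.4604, 0.014, 0.1907]
tcp_rot: [0.159, 0.987, 0.0, -0.001]
contact_force: [-0.1, -0.1, -1.4]
opening: 0.499
finger_force: 71.2
```

Emit:
move_arm(moves=[[0,[0.0057,0.03,0],[0,0,0]],[0,[0.0047,0.025,0],[0,0,0]],[0,[0.0038,0.02,0],[0,0,0]],[0,[0.0019,0.01,0],[0,0,0]],[0,[0.0007,0.005,0],[0,0,0]],[0,[0,0,0.01],[0,0,0]],[0,[0,0,0.02],[0,0,0]],[0,[0,0,0.02],[0,0,0]],[0,[0,0,0],[0,0,0]],[0,[0,0,0],[0,0,0]]])

```text
time: 13.2
eef_pos: [0.4725, 0.1012, 0.1398]
tcp_rot: [0.16, 0.987, -0.001, -0.002]
contact_force: [0.4, -0.3, -1.4]
opening: 0.495
finger_force: 71.3
```

Run:
```python
from h import *
s=get_state();print(s['time'],s['eef_pos'],s['tcp_rot'],s['opening'],s['finger_force'],s['contact_force'])
a=read_camera('wrist');p=camera_params('wrist')
h=cv2.cvtColor(a,cv2.COLOR_RGB2HSV)
m=(h[...,0]>5)&(h[...,0]<18)&(h[...,1]>120)&(h[...,2]>60)
k,l,st,c=cv2.connectedComponentsWithStats(m.astype(np.uint8))
for i in range(1,k):
    if st[i,4]>100 and 180<c[i][0]<460:
        w=np.array([onz(wray(p,s,q),.012)[:2] for q in np.argwhere(l==i)[:,::-1]],np.float32)
        r=cv2.minAreaRect(w*1000);print(st[i],r,cv2.boxPoints(r).round(0).tolist())
m=((h[...,0]<4)|(h[...,0]>172))&(h[...,1]>150)&(h[...,2]>60)
k,l,st,c=cv2.connectedComponentsWithStats(m.astype(np.uint8));print(st[1:][st[1:,4]>500])
```

```text
13.2 [0.47252142 0.10115333 0.13982395] [ 1.60441038e-01  9.87043104e-01 -5.09947985e-04 -2.07958051e-03] 0.49496169965848313 71.25090053023087 [ 0.37193201 -0.34647925 -1.35824705]
[ 251  147  144   46 2796] ((456.3981018066406, 107.7259521484375), (141.43020629882812, 42.594322204589844), 69.75786590576172) [[412.0, 49.0], [452.0, 34.0], [501.0, 167.0], [461.0, 181.0]]
[253 197  25  27 345] ((477.6336975097656, 38.16712188720703), (25.251785278320312, 28.052627563476562), 71.61397552490234) [[460.0, 31.0], [487.0, 22.0], [495.0, 46.0], [468.0, 55.0]]
[367 201  22  26 312] ((521.0571899414062, 142.11672973632812), (31.884754180908203, 18.987396240234375), 17.36836051940918) [[503.0, 146.0], [509.0, 128.0], [539.0, 138.0], [533.0, 156.0]]
[[ 268  227  104  113 7402]]
```

The holder remeasures at (0.474, 0.1015), so I shift 1.5 mm outward and descend into the jaws.

Emit:
move_arm(moves=[[0,[-0.0014,0.0007,0.005],[0,0,0]],[0,[0,0,0.008],[0,0,0]],[0,[0,0,0.008],[0,0,0]],[0,[0,0,0.007],[0,0,0]],[0,[0,0,0.006],[0,0,0]],[0,[0,0,0.005],[0,0,0]],[0,[0,0,0.005],[0,0,0]],[0,[0,0,0.005],[0,0,0]],[0,[0,0,0.005],[0,0,0]],[0,[0,0,0.004],[0,0,0]]], grip_force=100)

```text
time: 14.08
eef_pos: [0.4768, 0.1023, 0.0848]
tcp_rot: [0.16, 0.987, 0.0, 0.001]
contact_force: [-1.0, 0.1, 9.6]
opening: 0.496
finger_force: 102.1
```

Emit:
move_arm(moves=[[0,[0,0,0.004],[0,0,0]],[0,[0,0,0.004],[0,0,0]],[0,[0,0,0.004],[0,0,0]],[0,[0,0,0.003],[0,0,0]],[0,[0,0,0.003],[0,0,0]],[0,[0,0,0.003],[0,0,0]],[0,[0,0,0.003],[0,0,0]],[0,[0,0,0.002],[0,0,0]],[0,[0,0,0],[0,0,0]],[0,[0,0,0],[0,0,0]]])

```text
time: 14.92
eef_pos: [0.4749, 0.1024, 0.0568]
tcp_rot: [0.16, 0.987, -0.0, -0.001]
contact_force: [0.8, -0.4, -2.5]
opening: 0.495
finger_force: 102.1
```

Emit:
move_arm(moves=[[0,[0,0,0.001],[0,0,0]],[0,[0,0,0.001],[0,0,0]],[0,[0,0,0.001],[0,0,0]],[0,[0,0,0.001],[0,0,0]],[0,[0,0,0.001],[0,0,0]],[0,[0,0,0.001],[0,0,0]],[0,[0,0,0],[0,0,0]],[0,[0,0,0],[0,0,0]],[0,[0,0,0],[0,0,0]],[0,[0,0,0],[0,0,0]]])

```text
time: 15.75
eef_pos: [0.4755, 0.1023, 0.0515]
tcp_rot: [0.16, 0.987, -0.0, -0.0]
contact_force: [-0.1, -0.2, 0.6]
opening: 0.493
finger_force: 102.1
```

Emit:
move_arm(moves=[[0,[0,0,0.001],[0,0,0]],[0,[0,0,0.001],[0,0,0]],[0,[0,0,0.001],[0,0,0]],[0,[0,0,0],[0,0,0]],[0,[0,0,0],[0,0,0]],[0,[0,0,0],[0,0,0]],[0,[0,0,0],[0,0,0]],[0,[0,0,0],[0,0,0]],[0,[0,0,0],[0,0,0]],[0,[0,0,0],[0,0,0]]])

```text
time: 16.58
eef_pos: [0.4766, 0.1021, 0.0514]
tcp_rot: [0.159, 0.987, -0.0, 0.0]
contact_force: [-4.1, -1.2, 14.0]
opening: 0.491
finger_force: 103.4
```

Emit:
move_arm(moves=[[0,[0,0,0.001],[0,0,0]],[0,[0,0,0.001],[0,0,0]],[0,[0,0,0],[0,0,0]],[0,[0,0,0],[0,0,0]],[0,[0,0,0],[0,0,0]],[0,[0,0,-0.001],[0,0,0]],[0,[0,0,-0.001],[0,0,0]],[0,[0,0,-0.001],[0,0,0]],[0,[0,0,-0.001],[0,0,0]],[0,[0,0,0],[0,0,0]]])

```text
time: 17.42
eef_pos: [0.476, 0.1023, 0.0514]
tcp_rot: [0.16, 0.987, -0.0, 0.001]
contact_force: [-0.4, -0.3, 6.4]
opening: 0.495
finger_force: 102.0
```

Run:
```python
from h import *
s=get_state();print(s['time'],s['eef_pos'],s['opening'],s['contact_force'])
for n in('side','scene'):
    a=read_camera(n);np.save('p_'+n+'.npy',a)
    h=cv2.cvtColor(a,cv2.COLOR_RGB2HSV)
    m=((h[...,0]<4)|(h[...,0]>172))&(h[...,1]>150)&(h[...,2]>60)
    k,l,st,c=cv2.connectedComponentsWithStats(m.astype(np.uint8))
    p=camera_params(n);K=np.array([[p['fx'],0,p['cx']],[0,p['fy'],p['cy']],[0,0,1]])
    print(n,[(st[i],c[i].round(1)) for i in range(1,k) if st[i,4]>20])
    for z in(.12,.099): print(z,cv2.projectPoints(np.array([[.475,.102,z]]),np.array(p['rvec']),np.array(p['tvec']),K,None)[0].ravel().round(1))
```

```text
17.4167 [0.47604409 0.10233181 0.0514078 ] 0.49498959435104645 [-0.35110571 -0.27813749  6.37513713]
side [(array([289, 280,  16,  13,  52], dtype=int32), array([296.4, 287.6]))]
0.12 [291.7 276.3]
0.099 [292.5 281.9]
scene [(array([247, 199,  18,  17, 162], dtype=int32), array([255.9, 209. ]))]
0.12 [253.7 202.5]
0.099 [254.6 211. ]
```

It stops solidly at 0.0514, as expected for seated. I let go and back up.

Emit:
move_arm(moves=[[0.85,[0,0,0],[0,0,0]],[0.85,[0,0,0],[0,0,0]],[0.85,[0,0,0],[0,0,0]],[0.85,[0,0,0],[0,0,0]],[0.85,[0,0,-0.005],[0,0,0]],[0.85,[0,0,-0.01],[0,0,0]],[0.85,[0,0,-0.015],[0,0,0]],[0.85,[0,0,-0.015],[0,0,0]],[0,[0,0,-0.01],[0,0,0]],[0,[0,0,0],[0,0,0]]])

```text
time: 18.35
eef_pos: [0.4778, 0.1024, 0.1091]
tcp_rot: [0.16, 0.987, 0.001, 0.003]
contact_force: [0.7, 0.0, 0.0]
opening: 0.58
finger_force: 0.0
```

Emit:
move_arm(moves=[[0,[0,0,0],[0,0,0]],[0,[0,0,0],[0,0,0]],[0,[0,0,0],[0,0,0]],[0,[0,0,0],[0,0,0]],[0,[0,0,0],[0,0,0]],[0,[0,0,0.005],[0,0,0]],[0,[0,0,0.005],[0,0,0]],[0,[0,0,0.003],[0,0,0]],[0,[0,0,0],[0,0,0]],[0,[0,0,0],[0,0,0]]])

```text
time: 19.18
eef_pos: [0.4751, 0.1024, 0.092]
tcp_rot: [0.16, 0.987, -0.0, -0.001]
contact_force: [-0.1, -0.6, 0.1]
opening: -0.005
finger_force: 0.0
```

Released. I check the seating with a gentle push of the shut fingers on the cap's top.

Emit:
move_arm(moves=[[0,[0,0,0.001],[0,0,0]],[0,[0,0,0.001],[0,0,0]],[0,[0,0,0.001],[0,0,0]],[0,[0,0,0.001],[0,0,0]],[0,[0,0,0.001],[0,0,0]],[0,[0,0,0.001],[0,0,0]],[0,[0,0,0.001],[0,0,0]],[0,[0,0,0.001],[0,0,0]],[0,[0,0,0],[0,0,0]],[0,[0,0,0],[0,0,0]]])

```text
time: 20.02
eef_pos: [0.4754, 0.1024, 0.0845]
tcp_rot: [0.16, 0.987, -0.0, -0.0]
contact_force: [0.2, 0.4, -0.4]
opening: -0.0
finger_force: 0.0
```

Emit:
move_arm(moves=[[0,[0,0,0.001],[0,0,0]],[0,[0,0,0.001],[0,0,0]],[0,[0,0,0.001],[0,0,0]],[0,[0,0,0.001],[0,0,0]],[0,[0,0,0],[0,0,0]],[0,[0,0,0],[0,0,0]],[0,[0,0,0],[0,0,0]],[0,[0,0,0],[0,0,0]],[0,[0,0,0],[0,0,0]],[0,[0,0,0],[0,0,0]]])

```text
time: 20.85
eef_pos: [0.4754, 0.1024, 0.0806]
tcp_rot: [0.16, 0.987, -0.0, -0.0]
contact_force: [-0.0, -0.3, 0.0]
opening: -0.0
finger_force: 0.0
```

Emit:
move_arm(moves=[[0,[0,0,0.001],[0,0,0]],[0,[0,0,0.001],[0,0,0]],[0,[0,0,0.001],[0,0,0]],[0,[0,0,0.001],[0,0,0]],[0,[0,0,0],[0,0,0]],[0,[0,0,0],[0,0,0]],[0,[0,0,0],[0,0,0]],[0,[0,0,0],[0,0,0]],[0,[0,0,0],[0,0,0]],[0,[0,0,0],[0,0,0]]])

```text
time: 21.68
eef_pos: [0.4779, 0.1025, 0.0807]
tcp_rot: [0.16, 0.987, 0.0, 0.002]
contact_force: [-3.6, -0.7, 15.3]
opening: -0.001
finger_force: 7.6
```

It holds rigid under 15 N, so it is seated. I retreat and check numerically.

Emit:
move_arm(moves=[[0,[0,0,-0.004],[0,0,0]],[0,[0,0,-0.01],[0,0,0]],[0,[0,0,-0.02],[0,0,0]],[0,[0,0,-0.025],[0,0,0]],[0,[0,0,-0.025],[0,0,0]],[0,[0,0,-0.025],[0,0,0]],[0,[0,0,-0.02],[0,0,0]],[0,[0,0,-0.01],[0,0,0]],[0,[0,0,0],[0,0,0]],[0,[0,0,0],[0,0,0]]])

```text
time: 22.52
eef_pos: [0.4753, 0.1023, 0.2152]
tcp_rot: [0.16, 0.987, -0.0, -0.0]
contact_force: [-0.1, 0.1, -0.7]
opening: -0.003
finger_force: 0.0
```

Run:
```python
from h import *
s=get_state();print(s['time'],s['eef_pos'],s['contact_force'])
for n in('wrist','side','scene'):
    a=read_camera(n)
    h=cv2.cvtColor(a,cv2.COLOR_RGB2HSV)
    m=((h[...,0]<4)|(h[...,0]>172))&(h[...,1]>150)&(h[...,2]>60)
    k,l,st,c=cv2.connectedComponentsWithStats(m.astype(np.uint8))
    p=camera_params(n)
    for i in range(1,k):
        if st[i,4]>20: print(n,st[i],c[i].round(1),onz(wray(p,s,c[i]) if n=='wrist' else ray(p,c[i]),.12 if n=='wrist' else .11).round(4))
```

```text
22.5167 [0.47530647 0.10232544 0.21522498] [-0.13564113  0.13721032 -0.68908286]
wrist [ 296  170   48   50 1477] [320.7 193.5] [0.4745 0.1023 0.12  ]
side [280 279  24  14  65] [293.1 287.9] [0.4691 0.117  0.11  ]
scene [243 202  20  14 162] [252.9 209.8] [0.4678 0.1136 0.11  ]
```

```bash
python3 -c "
from plant import *
print(sign_off())"
```

```text
the job is handed in; nothing more can be done
None
```

I stood the red-capped spice jar upright in the holder, pressed it down until it held firm under 15 N, let go and handed the job in at about 22.7 s; the seating was judged from arm height and force, with no final picture viewed.

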